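Shut the sliding door past its spring catch

TASK

Shut the small cabinet's half-open sliding door: with the fingertips hold the yellow spring catch bar down and, keeping it down, push the blue tab along past the red block until the door is fully shut, then let go so that the catch springs up behind the tab and locks it. Only press and push: do not grip the tab or touch its black rubber side, and do not move any of the other things standing about.

Things in the scene. Friction and masses are not known exactly. Their poses are not given: they have to be found in the camera images.
- cabinet: Wooden countertop cabinet, 200 mm deep (x) x 460 mm wide (y) x 170 mm tall, fixed. Origin: centre of its underside. Its x axis points from front to back, y to the left as seen from the robot, z up; its flat top is at z = 170 mm. The white sliding door is in its front face (-x) and shuts towards +y. All offsets below are in this frame.
- door (a joint): Opening of the sliding door in m: 0 = fully shut at its end stop, growing as it opens towards the cabinet's -y, up to 0.20. Starts at 0.08 to 0.15. About 2 N to slide; stays where left. At about 0.050 the tab's leading (rubber) face meets the red block and the door is blocked unless the catch is held down; only below about 0.006 is the tab fully past the block.
- tab_push (a point): Point on the bare blue (-y) face of the finger tab, where a finger pushes towards +y to shut the door: cabinet x = -30 mm, y = 45 mm - opening, z = 218 mm. The tab is an upright blue plate fixed to the door and reaching back over the cabinet top: cabinet x -117 to 0 mm, 10 mm thick in y (centred at y = 50 mm - opening), z 202 to 234 mm.
- buffer_face (a point): Point on the outer face of the black rubber buffer, 4 mm thick, which covers the whole leading (+y) face of the blue tab: cabinet x = -30 mm, y = 59 mm - opening, z = 218 mm. Fingers must not touch it.
- block_top (a point): Centre of the top of the red stop block, which stands on the front edge of the yellow bar and moves with it: cabinet x -88 to -70 mm, y +9 to +39 mm, top at z = 209 mm when released (7 mm above the tab's underside, in its way).
- press_spot (a point): Point on the top of the yellow press bar of the spring catch: cabinet x = -30 mm, y = -30 mm, z = 198 mm when released (4 mm below the tab's underside). The bar lies on the cabinet top under the tab's path: cabinet x -88 to -5 mm, y -90 to +60 mm, 10 mm thick. A finger may slide along its top, and at x = -30 mm runs clear of the red block.
- catch (a joint): How far the catch is pressed down, in m: 0 = sprung up, 0.016 = hard stop. Straight down, whole bar moves together; spring about 3 N at the top, 5.4 N at the bottom. Pressed 0.008 or more, the red block passes beneath the tab; released with the tab over the block it is held down by the tab; when the tab is past, it springs back up behind it and locks the door shut.
- rice_tub: The round wooden rice tub (180 mm across, 90 mm tall). Leave it alone. Origin: centre of its underside.
- chopstick1: A steel chopstick (220 mm long), 6 mm square, lying on the counter. Leave it alone. Origin: middle of its underside.
- chopstick2: The other steel chopstick, 6 mm square, lying on the counter. Leave it alone. Origin: middle of its underside.
- shaker: The white shaker with a grey twist cap (46 mm across, 78 mm tall), standing on the cabinet top near its left rear corner. Leave it alone. Origin: centre of its underside.
- dish: The small blue sauce dish (80 mm across, 18 mm tall), on the cabinet top at the right rear. Leave it alone. Origin: centre of its underside.
- mug: A white mug (76 mm across, 85 mm tall) on the counter beside the cabinet. Leave it alone. Origin: centre of its underside.
- tea_tin: A green tea tin (70 mm across, 100 mm tall) on the counter beside the cabinet. Leave it alone. Origin: centre of its underside.

How it is judged:
By the outcome, as a careful person would: the job done as asked, in the order asked, and still so for the second after the job is handed in, with the robot touching nothing.
It also fails if it takes over 37 s, if anything falls off the work surface, if the arm or the gripper's body presses on something with over 40 N, if the wrist force passes 120 N, or if a joint passes its speed limit or range.

ROBOT

A 7-joint arm with a two-finger parallel gripper is mounted at the origin on the work surface. World frame = base frame: x ahead of the robot, y to its left, z up, the work surface at z = 0. Lengths are in m, angles in degrees, forces in N, time in s.
With the tool pointing down it reaches from about 0.425 to 0.875 m from the base axis. Payload 4.7 kg.
Tool frame: the origin (TCP) lies at the very end of the fingers, on their centre line; the grasp point (between the pads) lies 19 mm behind it; z points along the fingers, y is the line along which they close (so a half turn about z gives the same grasp; the last joint's range is limited). The gripper opens to 87 mm and grips with 3 to 60 N. Pads are 19 mm wide; open, the fingers measure 117 mm over their backs; the gripper's body (75 mm by 190 mm) begins 51 mm behind the grasp point.
Start: joints at [78.043, 18.392, -4.016, 83.108, 1.295, 78.541, -3.26], TCP at [0.144, -0.634, 0.184] pointing down, gripper open.
Joint ranges: [-163.93, 163.93], [-17.29, 119.83], [-79.2, 71.16], [3.27, 140.29], [-89.18, 269.18], [5.43, 117.66], [-154.24, 154.24]. Speed limits (degrees/s): [147.25, 147.25, 180, 180, 180, 180, 180].

INTERFACE

Orientations are given as [roll, pitch, yaw] about the fixed x, y, z axes, in that order (R = Rz(yaw) Ry(pitch) Rx(roll)).
In Python, from cell import telemetry, cams, env gives the robot as it stands.
- The arm moves only by the tool arm_command, never from a script. Its argument "series" is text: rows parted by semicolons, each of 5 numbers parted by spaces: the shift along the tool's x, y, z in mm, then the turn about the tool's z in rad, then the closure in counts, from 0 (fully open) to 255 (shut). A call has 1 to 20 rows; each row shifts and turns the commanded pose from where the row before left it, along the tool's axes as they then stand; what a row does not reach is not made up. A row lasts 1/12 s, in which the tool goes at most 41.7 mm and 7.16 degrees, less where a joint would pass 70% of its speed; a pose out of reach is approached as far as the arm can. A call is refused whole if a number of a shift passes 41.7 or a number of a turn 0.125, either way. A call with a gripper value outside its range is refused whole. The fingers move at their own pace and stop on an object; "squeeze" is the grip in N (left out, the last holds). Time passes only in rows, so rows that do not move let the fingers close. It gives the time, the measured TCP pose, the force, the opening and the grip force at its end, in the units of the state.
- telemetry.get_obs(): the state, without advancing time (a new reading comes with each control period).
- cams.read_camera(name): name is "side" or "top" or "wrist"; returns the picture (384x512x3 uint8, blue, green, red); there is no depth.
- cams.calibration(name): a dict with "K" (3x3 intrinsics, pixels), "origin" and "rotation" of the camera in the world; the wrist camera has in their place "hand_eye" (4x4, takes a point from camera to tool coordinates, whose origin is the TCP and whose axes are the flange's). Camera axes: x right, y down, z forward; pixel columns grow to the right and rows downward; lengths in m; the calibration is good to about 2 mm. The wrist camera is an equidistant fisheye: a pixel r from the principal point sees the ray r / f radians off the axis. A picture is of the moment at which its call begins: read the wrist's pose just before it. calibration takes no time and is no camera call.
- env.sign_off(): hands the job in; it is judged then, once.
The state is a dict: "time_s": time; "qpos": joint angles; "joint_velocities": joint speeds; "effort": joint torques, N m; "tool_pos": TCP position; "tool_rot": TCP orientation; "force": force on the tool from outside, world axes, zero at the start; "wrist_torque": the same for the moment, N m; "grip_width": finger opening in m; "grasp_force": force on a finger pad.
Only numpy, scipy, OpenCV 4.12 (cv2) and the standard library are available. Lean on these libraries where they do the work, as an engineer would, in place of code of your own. Each camera call takes 0.05 s, during which the arm holds its last target. There are 200 camera calls.

## Working session

There is one attempt and no reset: what is moved stays moved. The work goes in short steps, Python scripts to look and compute and a tool call to move; the robot and the scene stay as the last step left them, time stands still between calls to the robot, and variables do not carry over. Pictures are saved under pics/ and viewed, at most 10 in all, crops included, and the job is handed in when it is done.

Besides the shell and the picture viewer there is one more tool, called after "Request:" as name(argument=value, ...), one argument or row to a line, values as JSON. arm_command: Moves the arm, as the interface text tells. Its arguments: {"type":"object","properties":{"series":{"type":"string"},"squeeze":{"type":"number"}},"required":["series"]}

```bash
mkdir -p pics; ls; python3 - <<'E'
from cell import telemetry,cams
import cv2,numpy as np
o=telemetry.get_obs();print(o)
for n in("top","side"):
    cv2.imwrite(f"pics/{n}0.png",cams.read_camera(n)); c=cams.calibration(n);print(n,c)
print(cams.calibration("wrist"))
a=np.hstack([cv2.imread("pics/top0.png"),cv2.imread("pics/side0.png")])
E
```

```text
pics
{'time_s': 0.0, 'qpos': array([78.04440521, 18.44030395, -4.01395616, 83.17522232,  1.29482546,
       78.54075528, -3.25908318]), 'joint_velocities': array([ 0.05008672, -0.06942314,  0.02971273, -0.00017528, -0.01887979,
        0.08041   ,  0.06063823]), 'effort': array([-4.18747168e-04, -4.91282558e+01, -4.04196745e-01, -3.12524307e+01,
       -6.38259505e-02,  4.37610783e-02,  1.57180821e-04]), 'tool_pos': array([ 0.14339297, -0.63333787,  0.18274446]), 'tool_rot': array([-1.79888946e+02,  6.08641311e-03,  1.27647446e+01]), 'force': array([-0.29901597,  0.63268157,  0.60155813]), 'wrist_torque': array([ 0.0088607 ,  0.0513706 , -0.03356161]), 'grasp_force': 0.0, 'grip_width': 0.0870103875340229}
top {'K': array([[497.07919429,   0.        , 255.21159676],
       [  0.        , 497.07919429, 191.02783851],
       [  0.        ,   0.        ,   1.        ]]), 'origin': array([ 0.40562043, -0.0201535 ,  1.62741953]), 'rotation': array([-174.48360137,    0.17745791,  -90.41482332])}
side {'K': array([[428.24535206,   0.        , 252.80181952],
       [  0.        , 428.24535206, 187.5998932 ],
       [  0.        ,   0.        ,   1.        ]]), 'origin': array([ 0.20829567, -0.34758612,  1.56157845]), 'rotation': array([-162.179943  ,   -0.53419518,  -44.82199823])}
{'K': array([[297.31863964,   0.        , 250.66095275],
       [  0.        , 297.31863964, 190.50892793],
       [  0.        ,   0.        ,   1.        ]]), 'hand_eye': array([[ 2.08754894e-04, -9.65945573e-01, -2.58745252e-01,
         6.94220079e-02],
       [ 9.99999598e-01,  4.27140793e-04, -7.87801696e-04,
        -3.01647009e-04],
       [ 8.71494213e-04, -2.58744984e-01,  9.65945275e-01,
        -2.01439895e-01],
       [ 0.00000000e+00,  0.00000000e+00,  0.00000000e+00,
         1.00000000e+00]])}
```

View pics/top0.png

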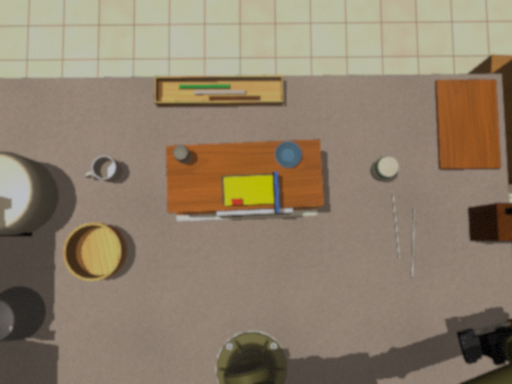

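View pics/side0.png

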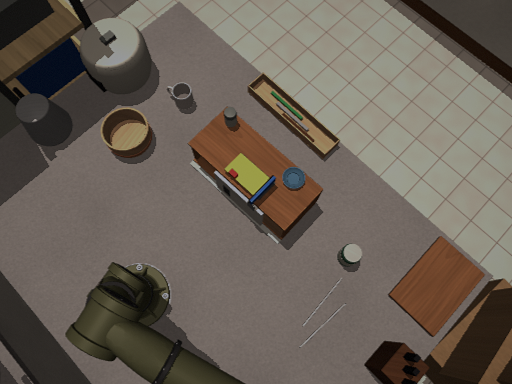

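The top view shows the cabinet roughly square to the world: yellow bar at about (223–274, 176–206), red block (237, 202), blue tab (277, 172–213), dish (289, 154) and shaker (181, 152). The side view agrees, with the tab at about (262, 188).

```bash
cat > h.py <<'E'
import numpy as np,cv2
from cell import telemetry,cams
from scipy.spatial.transform import Rotation as Ro
def cast(n,px,z):
    c=cams.calibration(n);px=np.atleast_2d(px).astype(float)
    d=np.c_[px,np.ones(len(px))]@np.linalg.inv(c["K"]).T@Ro.from_euler('xyz',c["rotation"],degrees=True).as_matrix().T
    return c["origin"]+d*((z-c["origin"][2])/d[:,2])[:,None]
def mask(im,col):
    h=cv2.cvtColor(im,cv2.COLOR_BGR2HSV)
    lo,hi={'y':((25,150,90),(35,255,255)),'b':((105,140,50),(125,255,255)),'r':((0,190,110),(6,255,255))}[col]
    m=cv2.inRange(h,lo,hi)
    n,l,s,c=cv2.connectedComponentsWithStats(m); return l,s,c
E
python3 - <<'E'
from h import *
for n in("top","side"):
    im=cv2.imread(f"pics/{n}0.png")
    for col,z in(('y',.198),('b',.234),('r',.209)):
        l,s,c=mask(im,col)
        for i in range(1,len(s)):
            if s[i,4]<25: continue
            p=np.argwhere(l==i)[:,::-1]
            w=cast(n,p,z)[:,:2]
            r=cv2.minAreaRect((w*1000).astype(np.float32))
            print(n,col,s[i],np.round(c[i]),'mean',np.round(w.mean(0)*1000),'rect',np.round(r[0]),np.round(r[1]),round(r[2],1), np.round(cv2.boxPoints(r)).tolist())
E
```

```text
top y [ 223  174   51   32 1372] [249. 189.] mean [550.   2.] rect [548.   4.] [ 85. 145.] 2.2 [[502.0, 75.0], [508.0, -70.0], [593.0, -67.0], [588.0, 78.0]]
top b [275 174   3  37  56] [276. 192.] mean [536. -76.] rect [537. -76.] [102.   5.] 1.7 [[486.0, -75.0], [486.0, -80.0], [588.0, -77.0], [588.0, -72.0]]
top r [233 200   8   5  35] [236. 202.] mean [512.  37.] rect [512.  37.] [20. 11.] 89.6 [[506.0, 27.0], [517.0, 27.0], [517.0, 47.0], [506.0, 47.0]]
side b [249 176  26  26 120] [262. 189.] mean [536. -78.] rect [536. -78.] [114.   9.] 1.5 [[479.0, -75.0], [480.0, -84.0], [594.0, -81.0], [593.0, -72.0]]
```

Cabinet yaw is about 2°, origin about (0.593, 0.018), opening about 0.145. I'll rise, turn to match the yaw, close the fingers and travel above the tab's -y side.

Request:
arm_command(
  series="0 0 -40 0.063 255;0 0 -40 0.063 255;0 0 -40 0.063 255;25 -28 0 0 255;25 -28 0 0 255;25 -28 0 0 255;25 -28 0 0 255;25 -28 0 0 255;25 -28 0 0 255;25 -28 0 0 255;25 -28 0 0 255;25 -28 0 0 255;25 -28 0 0 255;25 -28 0 0 255;25 -28 0 0 255;25 -28 0 0 255;20 -28 0 0 255;0 0 0 0 255",
  squeeze=10,
)

```text
time_s: 1.6
tool_pos: [0.4794, -0.2216, 0.3037]
tool_rot: [-179.8, -0.1, 2.7]
force: [-0.5, 1.4, 0.4]
grip_width: 0.0004
grasp_force: 0.0
```

```bash
python3 - <<'E'
from h import *
o=telemetry.get_obs();print(o["time_s"],o["tool_pos"],o["tool_rot"],o["force"],o["grip_width"])
cv2.imwrite("pics/w1.png",cams.read_camera("wrist"))
E
```

```text
1.6 [ 0.4793542  -0.22164551  0.3036792 ] [-1.79771593e+02 -1.19678054e-01  2.67660476e+00] [-0.4702069   1.36608501  0.39673437] 0.0004457305629679165
```

View pics/w1.png

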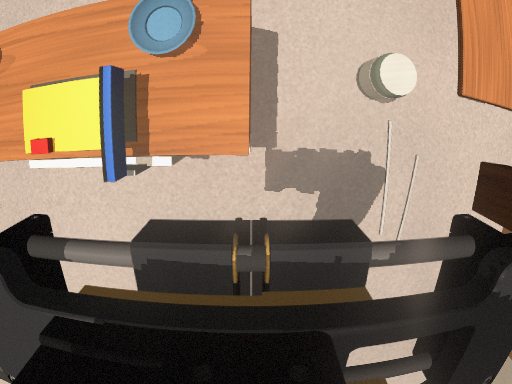

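The wrist view shows the tab (100–125, 67–181), yellow bar (23–102, 80–152), red block (40, 146) and dish (162, 25). The closed fingertips are at about (251, 260). I'll cast these onto their planes.

```bash
cat >> h.py <<'E'
def wcast(px,z,o):
    c=cams.calibration("wrist");K=c["K"];px=np.atleast_2d(px).astype(float)
    v=(px-K[:2,2])/K[0,0];r=np.linalg.norm(v,axis=1)+1e-9
    d=np.c_[v*(np.sin(r)/r)[:,None],np.cos(r)]
    T=np.eye(4);T[:3,:3]=Ro.from_euler('xyz',o["tool_rot"],degrees=True).as_matrix();T[:3,3]=o["tool_pos"]
    T=T@c["hand_eye"];d=d@T[:3,:3].T
    return T[:3,3]+d*((z-T[2,3])/d[:,2])[:,None]
E
python3 - <<'E'
from h import *
o=telemetry.get_obs();im=cv2.imread("pics/w1.png")
for col,z in(('y',.198),('b',.234),('r',.209)):
    l,s,c=mask(im,col)
    for i in range(1,len(s)):
        if s[i,4]<60: continue
        p=np.argwhere(l==i)[:,::-1]
        w=wcast(p,z,o)[:,:2]*1000
        r=cv2.minAreaRect(w.astype(np.float32))
        print(col,s[i],'rect',np.round(r[0]),np.round(r[1]),round(r[2],1),np.round(cv2.boxPoints(r)).tolist())
h=cv2.cvtColor(im,cv2.COLOR_BGR2HSV)
print(h[100,98:128].tolist())
print(np.round(wcast([[249,154],[251,0],[162,25]],.17,o)*1000))
E
```

```text
y [  23   79   77   74 4149] rect [545.   9.] [ 82. 119.] 1.9 [[502.0, 68.0], [506.0, -51.0], [588.0, -49.0], [584.0, 70.0]]
b [103  66  12 115 881] rect [536. -82.] [115.   9.] 1.8 [[479.0, -79.0], [479.0, -88.0], [594.0, -85.0], [593.0, -75.0]]
r [ 31 138  18  16 247] rect [512.  32.] [18. 30.] 1.9 [[502.0, 47.0], [503.0, 17.0], [521.0, 17.0], [520.0, 47.0]]
[[30, 147, 249], [23, 94, 76], [24, 99, 75], [21, 105, 73], [115, 61, 96], [109, 147, 206], [109, 149, 215], [109, 149, 214], [109, 147, 218], [109, 143, 219], [109, 146, 220], [109, 140, 222], [109, 143, 191], [112, 68, 86], [126, 19, 67], [114, 20, 63], [120, 19, 66], [114, 20, 65], [116, 26, 68], [116, 30, 67], [120, 27, 65], [125, 24, 65], [124, 31, 66], [116, 32, 64], [125, 24, 63], [18, 45, 68], [21, 77, 80], [18, 68, 83], [16, 72, 81], [18, 62, 82]]
[[ 500. -222.  170.]
 [ 680. -217.  170.]
 [ 650. -115.  170.]]
```

Request:
arm_command(
  series="22.5 -25.5 0 0.003 255;22.5 -25.5 0 0.003 255;22.5 -25.5 0 0.003 255;22.5 -25.5 0 0.003 255;0 0 0 0 255;0 0 20 0 255;0 0 20 0 255;0 0 20 0 255;0 0 20 0 255;0 0 10 0 255;0 0 0 0 255;0 0 0 0 255",
)

```text
time_s: 2.65
tool_pos: [0.5617, -0.1267, 0.2138]
tool_rot: [180.0, 0.0, 1.2]
force: [-0.6, -0.1, 0.4]
grip_width: 0.0003
grasp_force: 0.0
```

```bash
python3 - <<'E'
from h import *
o=telemetry.get_obs();print(o["time_s"],o["tool_pos"],o["tool_rot"],o["force"],o["grip_width"])
im=cams.read_camera("wrist");cv2.imwrite("pics/w2.png",im)
l,s,c=mask(im,'b')
for i in range(1,len(s)):
    if s[i,4]>100:
        r=cv2.minAreaRect((wcast(np.argwhere(l==i)[:,::-1],.234,o)[:,:2]*1000).astype(np.float32));print(s[i],r)
E
```

```text
2.65 [ 0.56173618 -0.12674364  0.21381189] [1.79995469e+02 4.47303719e-02 1.19025345e+00] [-0.6451319  -0.14780691  0.40972116] 0.00026698761022382026
```

View pics/w2.png

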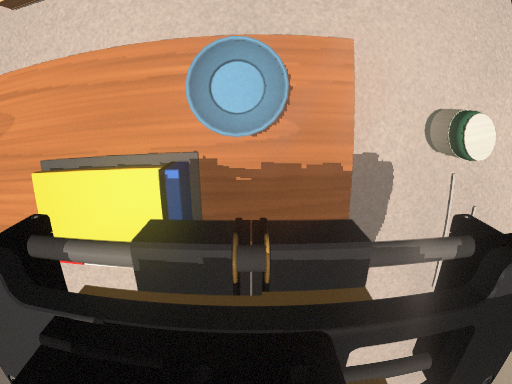

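The tab is at (165–190, 170–220), left of the closed fingertips (235–270, 260), with about 25 mm of gap. Next I'll push the door at z≈0.212 to about 0.075 opening, short of the block.

Request:
arm_command(
  series="1 -8 0 -0.007 255;1 -8 0 -0.007 255;1 -5 0 0 255;0 -5 0 0 255;0 -5 0 0 255;0 -6 0 0 255;0 -6 0 0 255;0 -6 0 0 255;0 -6 0 0 255;0 -6 0 0 255;0 -6 0 0 255;0 -6 0 0 255;0 -6 0 0 255;0 -5 0 0 255;0 -4 0 0 255;0 -2 0 0 255;0 0 0 0 255",
)

```text
time_s: 4.12
tool_pos: [0.5621, -0.0353, 0.2139]
tool_rot: [-180.0, -0.0, 2.1]
force: [0.2, 1.1, 0.5]
grip_width: 0.0006
grasp_force: 0.0
```

```bash
python3 - <<'E'
from h import *
o=telemetry.get_obs();print(o["time_s"],o["tool_pos"],o["tool_rot"],o["force"],o["grip_width"])
im=cams.read_camera("wrist");cv2.imwrite("pics/w3.png",im)
cv2.imwrite("pics/s3.png",cams.read_camera("side"))
b=cv2.resize(cv2.imread("pics/s3.png")[120:270,160:360],None,fx=3,fy=3); cv2.imwrite("pics/s3c.png",b)
l,s,c=mask(cv2.imread("pics/s3.png"),'b')
for i in range(1,len(s)):
    if s[i,4]>50:
        r=cv2.minAreaRect((cast("side",np.argwhere(l==i)[:,::-1],.234)[:,:2]*1000).astype(np.float32));print(s[i],r)
E
```

```text
4.1167 [ 0.56208019 -0.03526249  0.21385782] [-1.79997863e+02 -2.15433458e-03  2.09958149e+00] [0.18858819 1.1172203  0.48727458] 0.0006153297551752158
[249 184  19  19  84] ((518.32861328125, -78.43758392333984), (78.04679870605469, 9.40733814239502), 1.3894484043121338)
```

View pics/s3c.png

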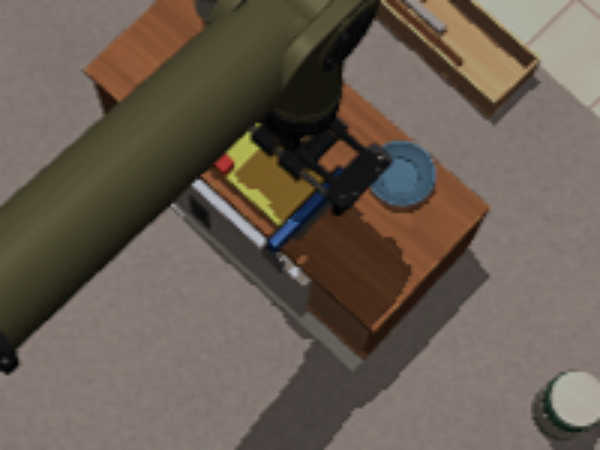

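View pics/w3.png

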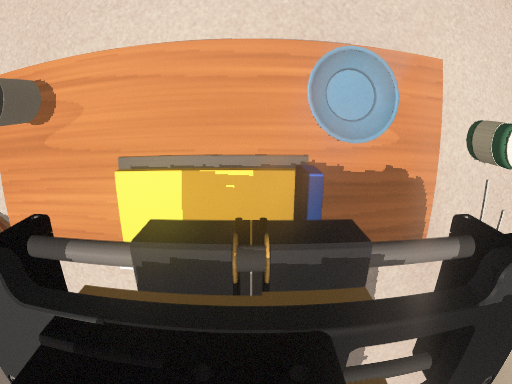

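The picture shows the finger passed the tab without moving it: the tab is now at (308–322, 168–220), right of the fingertips, and the force stayed low. So the tips must be higher than I assumed, and I'll look at the fingers closely.

```bash
python3 - <<'E'
from h import *
im=cv2.imread("pics/w3.png")[150:330,120:385]
im=np.clip((im/255.)**.5*255,0,255).astype(np.uint8)
cv2.imwrite("pics/w3c.png",cv2.resize(im,None,fx=3,fy=3,interpolation=cv2.INTER_CUBIC))
c=cams.calibration("wrist");T=np.linalg.inv(c["hand_eye"])
for p in ([0,0,0],[.0095,0,0],[.0095,.015,0],[.0095,0,-.019],[.0095,0,-.04],[.0375,0,-.07]):
    q=T[:3,:3]@p+T[:3,3];r=np.hypot(q[0],q[1]);t=np.arctan2(r,q[2]);print(p,np.round(c["K"][:2,2]+c["K"][0,0]*t*q[:2]/r))
E
```

```text
[0, 0, 0] [251. 211.]
[0.0095, 0, 0] [251. 199.]
[0.0095, 0.015, 0] [272. 199.]
[0.0095, 0, -0.019] [251. 207.]
[0.0095, 0, -0.04] [251. 218.]
[0.0375, 0, -0.07] [251. 183.]
```

View pics/w3c.png

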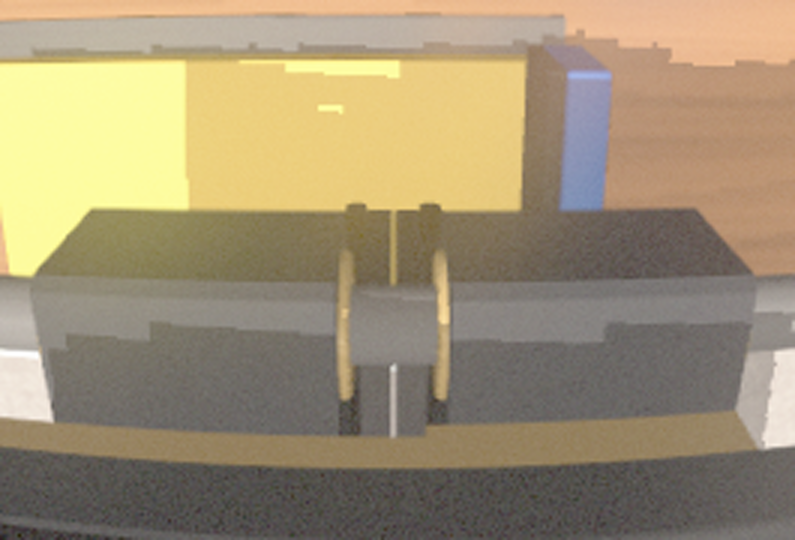

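Request:
arm_command(
  series="0 0 -20 0 255;0 0 -20 0 255;0 25 0 0 255;0 25 0 0 255;0 25 0 0 255;0 25 0 0 255;0 0 0 0 255;0 0 20 0 255;0 0 20 0 255;0 0 10 0 255;0 0 5 0 255;0 0 0 0 255;0 0 0 0 255",
)

```text
time_s: 5.3
tool_pos: [0.566, -0.1358, 0.1994]
tool_rot: [180.0, -0.0, 2.1]
force: [-0.1, 0.0, 0.9]
grip_width: 0.0003
grasp_force: 0.0
```

```bash
python3 - <<'E'
from h import *
o=telemetry.get_obs();print(o["time_s"],o["tool_pos"],o["tool_rot"],o["force"],o["wrist_torque"],o["qpos"])
for n in("wrist","side"):
    im=cams.read_camera(n);cv2.imwrite(f"pics/{n}4.png",im)
    l,s,c=mask(im,'b')
    for i in range(1,len(s)):
        if s[i,4]>50: print(n,s[i],c[i])
a=cv2.imread("pics/wrist4.png");b=cv2.imread("pics/side4.png")[120:270,180:380]
a=np.clip((a/255.)**.6*255,0,255).astype(np.uint8)
cv2.imwrite("pics/c4.png",np.vstack([cv2.resize(a[120:340,60:440],(600,347)),cv2.resize(b,(600,450))[100:350]]))
E
```

```text
5.3 [ 0.56595408 -0.13578928  0.19942296] [ 1.79986431e+02 -3.15855440e-02  2.05761695e+00] [-0.13826799  0.00568547  0.89811871] [ 0.02153891 -0.05015258 -0.00911248] [ 38.62955799  12.01389179 -32.0243189   90.97464597   6.46832677
  78.83394552 -82.02352212]
```

View pics/c4.png

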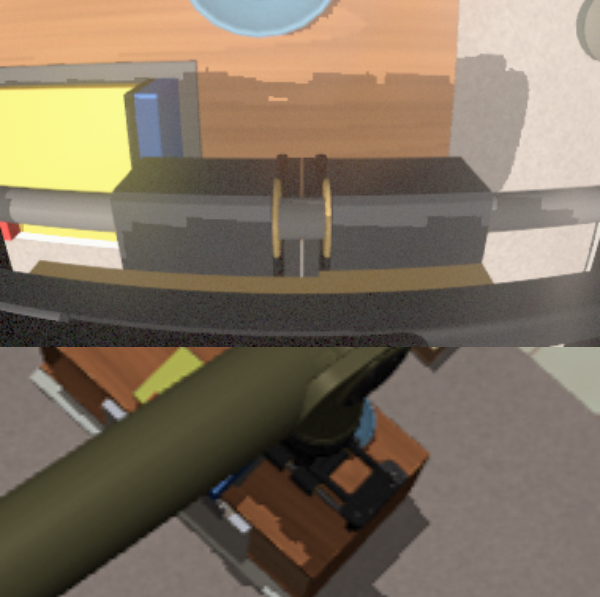

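The tab is still at about (150, 120) in the upper crop and the gripper is clear of it; the side crop shows the gripper frame at about (345, 475). I'll check the reported TCP against where the gripper shows.

```bash
python3 - <<'E'
from h import *
c=cams.calibration("side");R=Ro.from_euler('xyz',c["rotation"],degrees=True).as_matrix()
o=telemetry.get_obs();Rt=Ro.from_euler('xyz',o["tool_rot"],degrees=True).as_matrix()
for p in ([0,0,0],[0,0,-.07],[.037,.095,-.07],[-.037,.095,-.07],[.037,-.095,-.07],[-.037,-.095,-.07],[0,0,-.2]):
    w=o["tool_pos"]+Rt@p
    q=c["K"]@(R.T@(w-c["origin"]));q=q[:2]/q[2];print(p,np.round(w,3),np.round(q),'composite',np.round([(q[0]-180)*3,(q[1]-120)*3-100+347]))
im=cv2.imread("pics/wrist4.png")
print([(r,im[r,200].tolist()) for r in range(210,300,6)])
E
```

```text
[0, 0, 0] [ 0.566 -0.136  0.2  ] [281. 198.] composite [302. 480.]
[0, 0, -0.07] [ 0.566 -0.136  0.27 ] [282. 191.] composite [306. 461.]
[0.037, 0.095, -0.07] [ 0.607 -0.229  0.27 ] [313. 203.] composite [398. 496.]
[-0.037, 0.095, -0.07] [ 0.533 -0.232  0.27 ] [297. 220.] composite [351. 547.]
[0.037, -0.095, -0.07] [ 0.6   -0.039  0.27 ] [268. 164.] composite [264. 380.]
[-0.037, -0.095, -0.07] [ 0.526 -0.042  0.27 ] [252. 180.] composite [216. 427.]
[0, 0, -0.2] [ 0.566 -0.136  0.4  ] [285. 178.] composite [316. 421.]
[(210, [42, 73, 120]), (216, [46, 79, 126]), (222, [28, 33, 39]), (228, [26, 31, 39]), (234, [26, 31, 36]), (240, [23, 29, 32]), (246, [47, 50, 52]), (252, [61, 62, 66]), (258, [60, 62, 67]), (264, [37, 40, 40]), (270, [43, 43, 48]), (276, [37, 40, 39]), (282, [36, 39, 39]), (288, [38, 41, 44]), (294, [37, 47, 58])]
```

The tab was passed without contact, so I need the true finger geometry. I'll rise, open the gripper, and compare the views.

Request:
arm_command(
  series="0 0 -25 0 255;0 0 -25 0 255;0 0 -20 0 255;0 0 0 0 0;0 0 0 0 0;0 0 0 0 0;0 0 0 0 0;0 0 0 0 0;0 0 0 0 0;0 0 0 0 0;0 0 0 0 0",
)

```text
time_s: 6.32
tool_pos: [0.5655, -0.1358, 0.2685]
tool_rot: [-180.0, 0.0, 2.1]
force: [-0.6, 0.9, -0.3]
grip_width: 0.0462
grasp_force: 0.0
```

```bash
python3 - <<'E'
from h import *
o=telemetry.get_obs();print(o["time_s"],o["tool_pos"],o["grip_width"])
a=cams.read_camera("wrist");cv2.imwrite("pics/wrist5.png",a)
b=cams.read_camera("side");cv2.imwrite("pics/side5.png",b)
a=np.clip((a/255.)**.6*255,0,255).astype(np.uint8)
cv2.imwrite("pics/c5.png",np.vstack([cv2.resize(a[100:384],(620,344)),cv2.resize(b[150:240,220:360],(620,256*620//620+0))[:256]]))
E
```

```text
6.3167 [ 0.56549061 -0.13581333  0.2684635 ] 0.0462280269702321
```

View pics/c5.png

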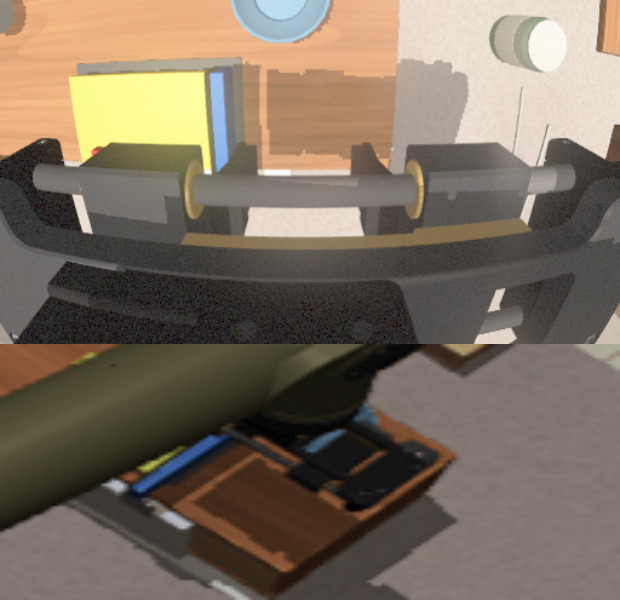

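The open view shows the finger plates at comp (240, 150) and (370, 150), 85 px apart for a 46 mm gap. That puts them about 161 mm from the camera, so the real tips sit about 45–47 mm behind (above) the reported TCP; the body edge rows agree. I'll close again and descend with that offset, watching the force.

Request:
arm_command(
  series="0 0 0 0 255;0 0 0 0 255;0 0 0 0 255;0 0 0 0 255;0 0 0 0 255;0 0 0 0 255;0 0 0 0 255;0 0 0 0 255;0 0 0 0 255;0 0 20 0 255;0 0 20 0 255;0 0 20 0 255;0 0 15 0 255;0 0 10 0 255;0 0 8 0 255;0 0 5 0 255;0 0 3 0 255;0 0 0 0 255;0 0 0 0 255",
)

```text
time_s: 8.0
tool_pos: [0.5661, -0.1359, 0.1685]
tool_rot: [180.0, -0.1, 2.1]
force: [0.7, 0.4, 0.8]
grip_width: 0.0003
grasp_force: 0.0
```

No contact at a reported z of 0.1685, which is below the cabinet top, so the offset is confirmed. Next I'll push part way and check the tab.

Request:
arm_command(
  series="0 -8 0 0 255;0 -8 0 0 255;0 -6 0 0 255;0 -5 0 0 255;0 -5 0 0 255;0 -5 0 0 255;0 -5 0 0 255;0 -5 0 0 255;0 -5 0 0 255;0 -4 0 0 255;0 -4 0 0 255;0 0 0 0 255",
)

```text
time_s: 9.0
tool_pos: [0.5635, -0.0747, 0.1679]
tool_rot: [-180.0, -0.0, 2.1]
force: [-0.3, -0.1, 0.8]
grip_width: 0.0003
grasp_force: 0.2
```

```bash
cat >> h.py <<'E'
def look(tag):
    o=telemetry.get_obs();print(o["time_s"],o["tool_pos"],o["tool_rot"],o["force"],o["grip_width"])
    im=cams.read_camera("wrist");cv2.imwrite(f"pics/{tag}.png",im)
    O=np.array([592,11]);a=np.radians(2);R=np.array([[np.cos(a),-np.sin(a)],[np.sin(a),np.cos(a)]])
    print("tool cab",(o["tool_pos"][:2]*1000-O)@R)
    for col,z in(('b',.234),('y',.198),('r',.209)):
        l,s,c=mask(im,col)
        for i in range(1,len(s)):
            if s[i,4]>60:
                w=(wcast(np.argwhere(l==i)[:,::-1],z,o)[:,:2]*1000-O)@R
                print(col,s[i],"cab min",np.round(w.min(0)),"max",np.round(w.max(0)))
E
python3 -c "
from h import *
look('w6')"
```

```text
9.0 [ 0.56348881 -0.07472442  0.16788046] [-1.79975061e+02 -2.23943610e-03  2.11298946e+00] [-0.30074831 -0.134414    0.81744148] 0.0002524674993651005
tool cab [-31.48556302 -84.6771717 ]
y [  43  185  107   57 3933] cab min [-44. -19.] max [-5. 65.]
y [  59  260   79   31 1005] cab min [-87.  -3.] max [-64.  63.]
r [ 75 271  37  21 482] cab min [-82.  10.] max [-63.  43.]
```

```bash
python3 - <<'E'
from h import *
O=np.array([592,11]);a=np.radians(2);R=np.array([[np.cos(a),-np.sin(a)],[np.sin(a),np.cos(a)]])
for n in("side","top"):
    im=cams.read_camera(n);cv2.imwrite(f"pics/{n}6.png",im)
    l,s,c=mask(im,'b')
    for i in range(1,len(s)):
        if s[i,4]>15:
            w=(cast(n,np.argwhere(l==i)[:,::-1],.234)[:,:2]*1000-O)@R;print(n,s[i],w.min(0).round(),w.max(0).round(),w.mean(0).round())
im=cv2.imread("pics/w6.png");h=cv2.cvtColor(im,cv2.COLOR_BGR2HSV)
for r in(195,205,215): print(r,[(c,h[r,c].tolist()) for c in range(130,330,8)])
E
```

```text
side [246 185  15  14  64] [-115.  -75.] [-54. -63.] [-86. -70.]
195 [(130, [30, 147, 254]), (138, [30, 146, 254]), (146, [21, 181, 227]), (154, [21, 178, 228]), (162, [21, 176, 229]), (170, [21, 177, 227]), (178, [21, 179, 225]), (186, [21, 179, 225]), (194, [20, 180, 224]), (202, [16, 88, 78]), (210, [112, 124, 138]), (218, [113, 123, 139]), (226, [112, 128, 135]), (234, [20, 176, 225]), (242, [20, 174, 224]), (250, [20, 171, 225]), (258, [13, 88, 101]), (266, [13, 153, 135]), (274, [12, 157, 135]), (282, [12, 156, 137]), (290, [12, 152, 136]), (298, [12, 155, 146]), (306, [11, 150, 146]), (314, [12, 151, 149]), (322, [11, 160, 147])]
205 [(130, [30, 147, 254]), (138, [30, 149, 254]), (146, [21, 179, 228]), (154, [21, 180, 228]), (162, [21, 180, 227]), (170, [21, 181, 227]), (178, [21, 178, 226]), (186, [21, 178, 228]), (194, [21, 179, 225]), (202, [19, 138, 59]), (210, [111, 129, 138]), (218, [112, 131, 138]), (226, [112, 126, 136]), (234, [20, 176, 223]), (242, [20, 175, 221]), (250, [20, 173, 224]), (258, [14, 74, 96]), (266, [12, 157, 138]), (274, [12, 155, 140]), (282, [12, 152, 139]), (290, [14, 156, 137]), (298, [12, 155, 140]), (306, [12, 156, 139]), (314, [12, 159, 136]), (322, [12, 160, 137])]
215 [(130, [30, 150, 254]), (138, [30, 150, 254]), (146, [30, 149, 254]), (154, [21, 184, 224]), (162, [21, 182, 226]), (170, [21, 181, 225]), (178, [21, 183, 224]), (186, [21, 179, 226]), (194, [21, 179, 225]), (202, [16, 113, 61]), (210, [111, 138, 131]), (218, [111, 135, 134]), (226, [111, 131, 140]), (234, [20, 176, 222]), (242, [20, 177, 221]), (250, [20, 178, 223]), (258, [14, 56, 87]), (266, [12, 161, 125]), (274, [12, 153, 125]), (282, [12, 163, 125]), (290, [12, 158, 126]), (298, [11, 155, 127]), (306, [12, 151, 127]), (314, [12, 156, 126]), (322, [12, 163, 128])]
```

The tab moved: now centred near y≈-69 (opening ≈0.119), in contact with the finger. I'll push on to about 0.075, back off slightly, then descend to find the bar by force.

Request:
arm_command(
  series="0 -5 0 0 255;0 -5 0 0 255;0 -6 0 0 255;0 -6 0 0 255;0 -6 0 0 255;0 -6 0 0 255;0 -5 0 0 255;0 -3 0 0 255;0 0 0 0 255;0 2 0 0 255;0 0 5 0 255;0 0 4 0 255;0 0 3 0 255;0 0 2 0 255;0 0 0 0 255;0 0 0 0 255",
)

```text
time_s: 10.48
tool_pos: [0.5623, -0.036, 0.1541]
tool_rot: [180.0, -0.0, 2.0]
force: [-0.0, -0.8, 3.7]
grip_width: 0.0004
grasp_force: 1.5
```

```bash
python3 - <<'E'
from h import *
look("w7")
im=cv2.imread("pics/w7.png");h=cv2.cvtColor(im,cv2.COLOR_BGR2HSV)
for r in(200,210): b=[c for c in range(100,400) if 105<h[r,c,0]<118 and h[r,c,1]>100];print(r,b[:1],b[-1:],wcast([[np.mean(b),r]],.234,telemetry.get_obs())*1000)
E
```

```text
10.4833 [ 0.56226628 -0.03596155  0.1540582 ] [ 1.79992480e+02 -2.07428030e-02  2.04630901e+00] [-0.03358832 -0.81627326  3.74900214] 0.00042546854091119065
tool cab [-31.35454017 -45.89524628]
y [  79  189   63   53 2877] cab min [-37.  19.] max [-3. 61.]
y [ 93 264  43  24 739] cab min [-73.  30.] max [-55.  61.]
r [117 281  20   9 103] cab min [-65.  25.] max [-59.  39.]
200 [] [] [[nan nan nan]]
210 [195] [216] [[589.51516585 -15.20261479 234.        ]]
  return _methods._mean(a, axis=axis, dtype=dtype,
  ret = ret.dtype.type(ret / rcount)
```

Force z is about 3 N above baseline, so the tip is on the bar. I'll press down 12 mm.

Request:
arm_command(
  series="0 0 4 0 255;0 0 4 0 255;0 0 3 0 255;0 0 1 0 255;0 0 0 0 255;0 0 0 0 255",
)

```text
time_s: 11.03
tool_pos: [0.5624, -0.0361, 0.1436]
tool_rot: [179.9, -0.1, 2.0]
force: [-3.8, -1.4, 13.3]
grip_width: 0.0007
grasp_force: 7.7
```

Likely at the hard stop. I'll ease up 3 mm.

Request:
arm_command(
  series="0 0 -2 0 255;0 0 -1 0 255;0 0 0 0 255;0 0 0 0 255",
)

```text
time_s: 11.37
tool_pos: [0.5623, -0.036, 0.1449]
tool_rot: [180.0, -0.0, 2.0]
force: [-0.3, -1.3, 4.4]
grip_width: 0.0002
grasp_force: 2.2
```

Request:
arm_command(
  series="0 -4 0 0 255;0 -5 0 0 255;0 -5 0 0 255;0 -5 0 0 255;0 -5 0 0 255;0 -5 0 0 255;0 -5 0 0 255;0 -5 0 0 255;0 -5 0 0 255;0 -5 0 0 255;0 -5 0 0 255;0 -3 0 0 255;0 0 0 0 255",
)

```text
time_s: 12.45
tool_pos: [0.5603, 0.0195, 0.1448]
tool_rot: [179.9, -0.0, 2.0]
force: [0.7, -3.7, 5.1]
grip_width: 0.0003
grasp_force: 2.8
```

```bash
python3 - <<'E'
from h import *
look("w8")
im=cv2.imread("pics/w8.png");h=cv2.cvtColor(im,cv2.COLOR_BGR2HSV)
for r in(205,210,215):
    b=[c for c in range(100,400) if 105<h[r,c,0]<118 and h[r,c,1]>100]
    if b: print(r,b[:1],b[-1:],wcast([[np.mean(b),r]],.234,telemetry.get_obs())*1000)
E
```

```text
12.45 [0.56026323 0.01951435 0.1447856 ] [ 1.79852342e+02 -1.59642542e-02  2.00397006e+00] [ 0.73535302 -3.66935526  5.05956755] 0.0002934210782325269
tool cab [-31.42028644   9.61676213]
210 [188] [211] [[590.70887987  41.52892409 234.        ]]
215 [189] [211] [[588.5759428   41.36142157 234.        ]]
```

The tab follows past the block (opening ≈0.020). I'll push the rest gently.

Request:
arm_command(
  series="0 -4 0 0 255;0 -4 0 0 255;0 -4 0 0 255;0 -3 0 0 255;0 -2 0 0 255;0 -1 0 0 255;0 0 0 0 255",
)

```text
time_s: 13.08
tool_pos: [0.5597, 0.0374, 0.1448]
tool_rot: [179.9, -0.0, 2.0]
force: [0.5, -3.8, 5.5]
grip_width: 0.0004
grasp_force: 3.0
```

Request:
arm_command(
  series="0 -1 0 0 255;0 -1 0 0 255;0 -1 0 0 255;0 0 0 0 255",
)

```text
time_s: 13.42
tool_pos: [0.5595, 0.0401, 0.1448]
tool_rot: [179.9, -0.0, 2.0]
force: [1.4, -5.0, 5.0]
grip_width: 0.0005
grasp_force: 3.1
```

Request:
arm_command(
  series="0 -1 0 0 255;0 -1 0 0 255;0 0 0 0 255",
)

```text
time_s: 13.67
tool_pos: [0.5595, 0.042, 0.1448]
tool_rot: [179.9, -0.0, 2.0]
force: [0.6, -5.3, 5.6]
grip_width: 0.0004
grasp_force: 3.1
```

Request:
arm_command(
  series="0 -1 0 0 255;0 -1 0 0 255;0 0 0 0 255",
)

```text
time_s: 13.92
tool_pos: [0.5594, 0.0438, 0.1448]
tool_rot: [179.8, -0.0, 1.9]
force: [-0.8, -5.2, 5.5]
grip_width: 0.0001
grasp_force: 4.1
```

Request:
arm_command(
  series="0 -1.5 0 0 255;0 -1.5 0 0 255;0 0 0 0 255",
)

```text
time_s: 14.17
tool_pos: [0.5594, 0.0436, 0.1448]
tool_rot: [179.6, 0.0, 1.8]
force: [-0.0, -10.9, 6.8]
grip_width: 0.0003
grasp_force: 7.0
```

```bash
python3 - <<'E'
from h import *
look("w9")
im=cv2.imread("pics/w9.png");h=cv2.cvtColor(im,cv2.COLOR_BGR2HSV)
for r in(210,215):
    b=[c for c in range(100,400) if 105<h[r,c,0]<118 and h[r,c,1]>100]
    if b: print(r,b[:1],b[-1:],wcast([[np.mean(b),r]],.234,telemetry.get_obs())*1000)
E
```

```text
14.1667 [0.55940507 0.04361839 0.14480124] [1.79633946e+02 2.05065096e-02 1.82122393e+00] [ -0.04547916 -10.88442755   6.7908268 ] 0.0003058496714514622
tool cab [-31.43670753  33.73606311]
b [190 211  21   8  72] cab min [-4. 51.] max [-1. 59.]
210 [189] [211] [[589.95336478  65.69612591 234.        ]]
215 [189] [212] [[587.82197278  65.53467541 234.        ]]
```

The end stop is reached: position stalled and the force jumped to 11 N. I'll ease the push, then lift off so the catch springs up.

Request:
arm_command(
  series="0 2 0 0 255;0 0.5 0 0 255;0 0 -4 0 255;0 0 -5 0 255;0 0 -6 0 255;0 0 -8 0 255;0 0 -12 0 255;0 4 -20 0 255;0 6 -30 0 255;0 15 -30 0 255;0 20 -20 0 255;0 20 0 0 255;0 20 0 0 255;0 0 0 0 255;0 0 0 0 255",
)

```text
time_s: 15.47
tool_pos: [0.562, -0.0385, 0.28]
tool_rot: [-179.9, 0.0, 2.0]
force: [-0.7, 0.4, -0.4]
grip_width: 0.0006
grasp_force: 0.0
```

```bash
python3 - <<'E'
from h import *
look("w10")
a=cv2.imread("pics/w10.png")
cv2.imwrite("pics/w10c.png",cv2.resize(a[40:290,60:400],(800,588),interpolation=cv2.INTER_CUBIC))
E
```

```text
15.4667 [ 0.56195876 -0.03853823  0.2800085 ] [-1.79939000e+02  2.48175713e-02  1.96041532e+00] [-0.70362868  0.3924613  -0.40891333] 0.0006010247678299342
tool cab [-31.75179755 -48.45963125]
b [131 159  15  74 450] cab min [-70.  50.] max [ 0. 59.]
y [180 157 109   3 122] cab min [ -7. -84.] max [-4. 21.]
y [ 164  159   61   62 1482] cab min [-70. -22.] max [-7. 41.]
```

View pics/w10c.png

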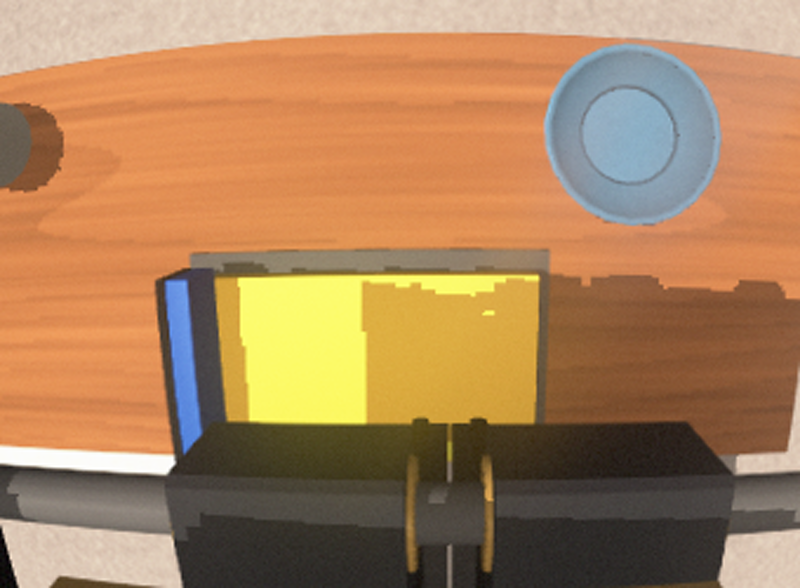

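The tab is at the left end of the bar, centre ≈y 54 in this biased frame, and the dish and shaker are in place. I'll back off and compare the red block's position and size with the first view to confirm that the catch sprang up.

Request:
arm_command(
  series="-15 15 -10 0 255;-25 25 -15 0 255;-25 25 0 0 255;-20 25 0 0 255;-5 20 0 0 255;0 0 0 0 255;0 0 0 0 255;0 0 0 0 255",
)

```text
time_s: 16.18
tool_pos: [0.4768, -0.149, 0.3049]
tool_rot: [-179.9, -0.0, 2.2]
force: [0.7, 0.3, 0.3]
grip_width: 0.0009
grasp_force: 0.0
```

```bash
python3 - <<'E'
from h import *
look("w11")
o=telemetry.get_obs();im=cv2.imread("pics/w11.png")
for col,zs in(('r',(.209,.193)),('y',(.198,.182)),('b',(.234,))):
    l,s,c=mask(im,col);i=1+s[1:,4].argmax()
    for z in zs:
        r=cv2.minAreaRect((wcast(np.argwhere(l==i)[:,::-1],z,o)[:,:2]*1000).astype(np.float32));print(col,z,np.round(r[0],1),np.round(r[1],1),r[2])
E
```

```text
16.1833 [ 0.47679245 -0.14900635  0.30486497] [-1.79934790e+02 -1.34938981e-02  2.24629495e+00] [0.72397831 0.34176748 0.29406112] 0.0008572221999679855
tool cab [-120.72150564 -155.88819401]
b [ 49  76  15 106 758] cab min [-115.   49.] max [ 0. 60.]
y [  79   72   79   78 2836] cab min [-87. -56.] max [-4. 42.]
r [ 75 137  11  16  81] cab min [-87.  30.] max [-70.  44.]
r 0.209 [512.4  45.3] [13.8 17.2] 89.65312194824219
r 0.193 [510.6  55.6] [14.6 18.1] 89.65314483642578
y 0.198 [546.8   2.5] [82.3 98.5] 2.144054412841797
y 0.182 [546.8  10.2] [ 86.6 103.6] 2.144076108932495
b 0.234 [532.9  64.1] [114.8  11.3] 2.6716530323028564
```

The bar and block read at their released heights (bar width 82 mm and block depth 17 mm, as in the first view). The block's +y edge lies just behind the tab's -y face, so the catch is up and locking the door. Handing in.

```bash
python3 -c "
from cell import env
print(env.sign_off())"
```

```text
the job is handed in; nothing more can be done
None
```

The door is pushed fully shut to its end stop and the yellow catch has sprung up behind the blue tab; I handed the job in at about 16 s, though sign-off returned no verdict. My first push passed over the tab without touching it, because the real fingertips sit about 40–47 mm above the reported tool point, so I corrected for that and pushed again.

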